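# Couple the magnifier head onto the ball stand and latch it

### The arm

A 6-joint arm with a two-finger parallel gripper is mounted at the origin on a cart in front of the work surface, level with it; the furniture and walls round the work are solid. World frame = base frame: x ahead of the robot, y to its left, z up, the work surface at z = 0. Lengths are in m, angles in degrees, forces in N, time in s.
With the tool pointing down it reaches from about 0.4 to 0.925 m from the base axis. Payload 12.5 kg.
Tool frame: the origin (TCP) lies on the centre line of the jaws, within the pads' length; the fingertips stand 25 mm ahead of it and the grasp point (between the pads) lies 6 mm ahead of it (robot.nose_length is the distance from the TCP to the fingertips, in m); z points along the fingers, y is the line along which they close (so a half turn about z gives the same grasp; the last joint's range is limited). The gripper opens to 95 mm and grips with 3 to 60 N. Pads are 20 mm wide; open, the fingers measure 119 mm over their backs; the gripper's body (75 mm by 180 mm) begins 59 mm behind the grasp point.
Start: joints at [68.205, 28.126, 89.318, -0, 62.55, -6.05], TCP at [0.17, 0.602, 0.24] pointing down, gripper open.
Joint ranges: [-177.58, 177.58], [-47.91, 125.51], [2.72, 160], [-65.01, 245.01], [3.68, 167.84], [-153.87, 153.87]. Speed limits (degrees/s): [127.2, 127.2, 159.86, 180, 180, 180].

### API

Orientations are given as a 3x3 rotation matrix whose columns are the frame's x, y, z axes.
In Python, from workcell import status, cams, sign_off, robot gives the robot as it stands. The module is installed in compiled form; this text tells all that it offers.
- The arm moves only by the tool send_rows, never from a script. Its argument "steps" is a list of rows, each an object with "dp": the shift along the tool's x, y, z in cm, a list of three; "roll": the turn about the tool's z in degrees. In form: [{"dp": [x, y, z], "roll": roll}, ...]. A call has 1 to 8 rows; each row is the pose to reach, as a shift and turn from the pose commanded when the call began, along the tool's axes at that moment; what a row does not reach only later rows make up. A row lasts 1/12 s, in which the tool goes at most 41.7 mm and 7.16 degrees, less where a joint would pass 70% of its speed; a pose out of reach is approached as far as the arm can. A call with a gripper value outside its range is refused whole. "claw" is the finger opening in cm, from 0 to 9.51, set as the call begins (left out, the last holds). The fingers move at their own pace and stop on an object; the grip force is fixed at half the most. Time passes only in rows, so rows that repeat a pose let the fingers close. It gives the time, the measured TCP pose, the force, the opening and the grip force at its end, in the units of the state.
- status.read_state(): the state, without advancing time (a new reading comes with each control period).
- cams.get_image(name): name is "side" or "top" or "wrist"; returns a dict with "color" (384x512x3 uint8, blue, green, red), "fovy" (degrees; the focal length in pixels is half the picture's height over the tangent of half this angle, whatever the lens; pixels are square), "cx", "cy" (the principal point, pixels), "distortion" ([k1, k2, p1, p2, k3] as OpenCV has them; the pictures are not rectified), "R" (3x3) and "t" (3): a world point X has camera coordinates R X + t; the wrist camera has in their place "tool_from_camera" (4x4, takes a point from camera to tool coordinates, whose origin is the TCP and whose axes are the flange's). Camera axes: x right, y down, z forward; pixel columns grow to the right and rows downward; lengths in m; the calibration is good to about 2 mm. A picture is of the moment at which its call begins: read the wrist's pose just before it. There is no depth.
- sign_off(): hands the job in; it is judged then, once.
Trained networks look in the newest picture that a camera, given by its name, has taken for a name from the list of things; names that differ only in an ending like _2 or _b are one class to them, and where a whole thing is asked for, a point or a joint stands for the part that bears it (a point fixed in the world has none). Each returns a list of dicts, best first, with "conf" (0 to 1); they miss things now and then, are a little off and sometimes report something else, mostly with a low value. They report only what shows in the picture. A call takes as long as a camera call. They do not tell look-alikes from the thing itself.
- cams.find_in(camera, thing): "rect" ([left, top, right, bottom] in pixels, round what is visible of it).
The state is a dict: "t": time; "qpos": joint angles; "dq": joint speeds; "tau": joint torques, N m; "ee_pos": TCP position; "tcp_rot": TCP orientation; "ft_force": force on the tool from outside, world axes, zero at the start; "torque": the same for the moment, N m; "grip_width": finger opening in m; "grip_force": force on a finger pad.
Only numpy, scipy, OpenCV 4.12 (cv2) and the standard library are available. Lean on these libraries where they do the work, as an engineer would, in place of code of your own. Each camera call takes 0.05 s, during which the arm holds its last target. There are 200 camera calls.

### The job

Fit the blue magnifier head onto the ball of the bench stand: lower its socket over the ball and push gently until it snaps fully home, upright and flat on the stand's rubber cushion, and only then press its red latch lever all the way down. Feel for the seat and for the lever's stop rather than forcing them, let go of everything, and leave the other things on the table where they are.

Things in the scene. Friction and masses are not known exactly. Their poses are not given: they have to be found in the camera images.
- stand: Bench stand, fixed to the table: dark base plate 110x110x14 mm (origin under its centre), silver collar, post with a round silver plate (94 mm), on it a black rubber cushion (88 mm across) and a steel ball: 28 mm across, centre 23 mm above the cushion's top, neck 16 mm. The cushion gives 1 mm per 5 N, 5 mm at most. Over 30 N between head and stand is too much.
- stand_axis (a point): Point on the stand's vertical axis at the top of its base plate, 14 mm above the table; the ball is straight above it. The post is clamped at a height that differs every time and is not reported: the cushion's top is anywhere from 66 to 90 mm above the table. The post itself does not give.
- head: Magnifier head, 0.5 kg, upright on the table at the start. Origin: centre of its flat underside; z up, +x to the lens. Blue foot disc 84 mm across, 8 mm thick; blue body 54 mm across to 52 mm up; hand lens (47 mm) out along +x to 155 mm from the axis, 40 to 52 mm up; red latch lever on the -x side.
- head_grip (a point): Middle of the head's black grip, the place to take hold: upright block, 18 mm wide along the head's y, 30 mm along its x, from 52 to 97 mm above the underside. This point is on the head's axis, 76 mm above the underside; axes as the head's.
- socket_mouth (a point): Centre of the head's underside, mouth of the ball socket (bore 30 mm, 44 mm deep); axes as the head's. Home means underside flat on the stand's rubber cushion. From 23 to 12 mm before that, two sprung catches drag on the ball: up to about 8 N of push, more than its weight, then it snaps down.
- seat_tab (a joint): Small red seat tab on the head's -y side, lifted by a plunger over the ball (m): 0 with no ball in the socket, about 0.006 with the head fully home.
- latch (a joint): Red latch lever (rad): 0 fully raised (40 degrees above level), 0.7 fully down (level), at its soft stop; stays where it is left. Hinge on the head at x = -22 mm, 58 mm above the underside. Stiff: 4 to 10 N at the pad moves it. It drives a jaw in under the ball, so it goes right down only with the head home. Over 30 N on it is too much.
- lever_pad (a point): Top face of the lever's wide pad (16 mm long, 24 mm wide), 36 mm from the hinge, turning with the lever. Press here, straight down: from fully raised the pad sinks 22 mm and moves outward 10 mm.
- moisture_meter: Black hand-held moisture meter, 148x141x70 mm, a bystander; origin under its middle.
- lot_stamp: Wooden hand stamp with a turned handle, 37x48x74 mm, a bystander; origin under its middle.
- brush: Flat brush with a wooden handle, 119x157x17 mm, a bystander; origin under its middle.
- weight_0: Brass calibration weight, 27 mm across and 30 mm high, a bystander; origin under its middle.
There are look-alikes about, which are no part of the job. What is shaped like the stand but yellow is not meant.

How it is judged (in metres and radians):
On the way:
1. the head sits home on the ball, upright, with its lever still raised (value of joint seat_tab above 0.004 m and horizontal distance between socket_mouth and stand_axis below 0.004 m and angle between socket_mouth's own z axis and vertical below 0.06 rad and value of joint latch below 0.3 rad), for 0.2 s.
At the end, for the whole second after the job is handed in: The magnifier head is home on the ball (seat tab raised more than 4 mm, socket within 4 mm of the stand's axis, tilted less than 0.06 rad), the latch lever is down (more than 0.62 of 0.7 rad), and the head is at rest (value of joint seat_tab above 0.004 m and horizontal distance between socket_mouth and stand_axis below 0.004 m and angle between socket_mouth's own z axis and vertical below 0.06 rad and value of joint latch above 0.62 rad and linear speed of head below 0.02 m/s); the robot touches nothing.
It fails at once if head and stand pressed together with more than 30 N (contact force between head and stand above 30 N).
It fails at once if the lever pressed by the fingers with more than 30 N (contact force between the fingers and latch above 30 N).
It fails at once if the moisture meter, stamp, brush or brass weight moved more than 30 mm (distance of any of moisture_meter, lot_stamp, brush, weight_0 from where it was at the start of the episode above 0.03 m).
It also fails if it takes over 61 s, if anything falls off the work surface, if the arm or the gripper's body presses on something with over 40 N, if the wrist force passes 120 N, or if a joint passes its speed limit or range.

## Working session

There is one attempt and no reset: what is moved stays moved. The work goes in short steps, Python scripts to look and compute and a tool call to move; the robot and the scene stay as the last step left them, time stands still between calls to the robot, and variables do not carry over. Pictures are saved under pics/ and viewed, at most 13 in all, crops included, and the job is handed in when it is done.

Besides the shell and the picture viewer there is one more tool, called after "Call:" as name(argument=value, ...) on one line, values as JSON. send_rows: Moves the arm, as the interface text tells. Its arguments: {"type":"object","properties":{"steps":{"type":"array"},"claw":{"type":"number"}},"required":["steps"]}

```bash
mkdir -p pics
cat > h.py <<'E'
import numpy as np, cv2
from workcell import status, cams, sign_off, robot
def K(im):
    h,w=im['color'].shape[:2]; f=h/2/np.tan(np.radians(im['fovy'])/2)
    return np.array([[f,0,im['cx']],[0,f,im['cy']],[0,0,1.]])
def ext(im,st=None):
    if 'R' in im: return np.array(im['R']),np.array(im['t'])
    T=np.eye(4);T[:3,:3]=st['tcp_rot'];T[:3,3]=st['ee_pos']
    M=np.linalg.inv(T@np.array(im['tool_from_camera'])); return M[:3,:3],M[:3,3]
def proj(im,P,st=None):
    R,t=ext(im,st); return cv2.projectPoints(np.array(P,float).reshape(-1,3),cv2.Rodrigues(R)[0],t,K(im),np.array(im['distortion'],float))[0][:,0]
def ray(im,px,st=None):
    R,t=ext(im,st); n=cv2.undistortPoints(np.array(px,float).reshape(-1,1,2),K(im),np.array(im['distortion'],float))[:,0]
    d=np.c_[n,np.ones(len(n))]@R; return -R.T@t,d
def atz(im,px,z,st=None):
    c,d=ray(im,px,st); return c+d*((z-c[2])/d[:,2])[:,None]
E
python3 - <<'E'
from h import *
s=status.read_state(); print(s['ee_pos'],np.round(s['tcp_rot'],3).tolist(),s['ft_force'],s['grip_width'])
for c in('side','top','wrist'):
    im=cams.get_image(c); cv2.imwrite(f'pics/{c}0.png',im['color'])
    print(c,'cam',(-ext(im,s)[0].T@ext(im,s)[1]).round(3))
    for n in('stand','head','head_grip','lever_pad','seat_tab','moisture_meter','lot_stamp','brush','weight_0'):
        print(n,[(np.round(d['rect']).tolist(),round(d['conf'],2)) for d in cams.find_in(c,n)][:3])
E
```

```text
[0.16947275 0.60132472 0.23902128] [[-0.962, 0.271, -0.0], [0.271, 0.962, -0.001], [0.0, -0.001, -1.0]] [ 0.76791583  0.80687189 -0.0948162 ] 0.0948481591283212
side cam [0.589 0.811 0.645]
stand [([178.0, 153.0, 219.0, 193.0], 0.96), ([260.0, 145.0, 300.0, 192.0], 0.68), ([206.0, 214.0, 258.0, 268.0], 0.66)]
head [([229.0, 185.0, 311.0, 223.0], 0.83)]
head_grip [([230.0, 186.0, 312.0, 225.0], 0.94), ([208.0, 287.0, 222.0, 302.0], 0.26)]
lever_pad [([294.0, 187.0, 308.0, 200.0], 0.61), ([256.0, 142.0, 301.0, 186.0], 0.24)]
seat_tab []
moisture_meter [([302.0, 246.0, 364.0, 305.0], 0.57)]
lot_stamp [([309.0, 132.0, 325.0, 154.0], 0.43)]
brush [([255.0, 272.0, 333.0, 323.0], 0.77)]
weight_0 [([209.0, 287.0, 222.0, 303.0], 0.47)]
top cam [ 0.258 -0.016  1.597]
stand [([192.0, 147.0, 229.0, 184.0], 0.86), ([280.0, 184.0, 322.0, 227.0], 0.66), ([275.0, 111.0, 318.0, 151.0], 0.56)]
head [([236.0, 156.0, 258.0, 222.0], 0.62)]
head_grip [([233.0, 157.0, 260.0, 225.0], 0.64)]
lever_pad [([240.0, 210.0, 247.0, 222.0], 0.39)]
seat_tab [([239.0, 208.0, 247.0, 221.0], 0.62)]
moisture_meter [([149.0, 207.0, 190.0, 259.0], 0.95), ([162.0, 152.0, 170.0, 158.0], 0.25)]
lot_stamp [([354.0, 244.0, 362.0, 258.0], 0.52)]
brush [([141.0, 181.0, 178.0, 226.0], 0.86)]
weight_0 [([162.0, 153.0, 170.0, 161.0], 0.57), ([238.0, 210.0, 245.0, 220.0], 0.26)]
wrist cam [0.093 0.625 0.386]
stand []
head []
head_grip []
lever_pad []
seat_tab []
moisture_meter []
lot_stamp []
brush []
weight_0 []
```

Run:
```python
import cv2
a=cv2.imread('pics/side0.png')[120:330,150:400]; cv2.imwrite('pics/a.png',cv2.resize(a,None,fx=2.8,fy=2.8))
a=cv2.imread('pics/top0.png')[90:280,130:380]; cv2.imwrite('pics/b.png',cv2.resize(a,None,fx=3,fy=3))
```

```text
(no output)
```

View pics/a.png

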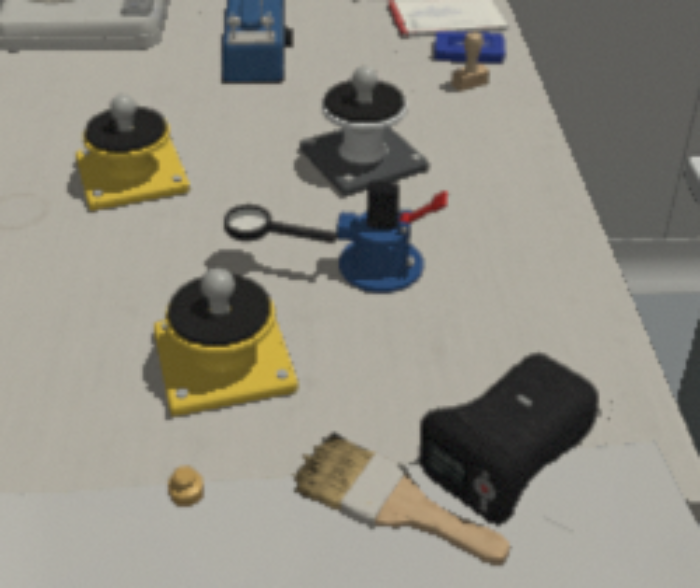

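View pics/b.png

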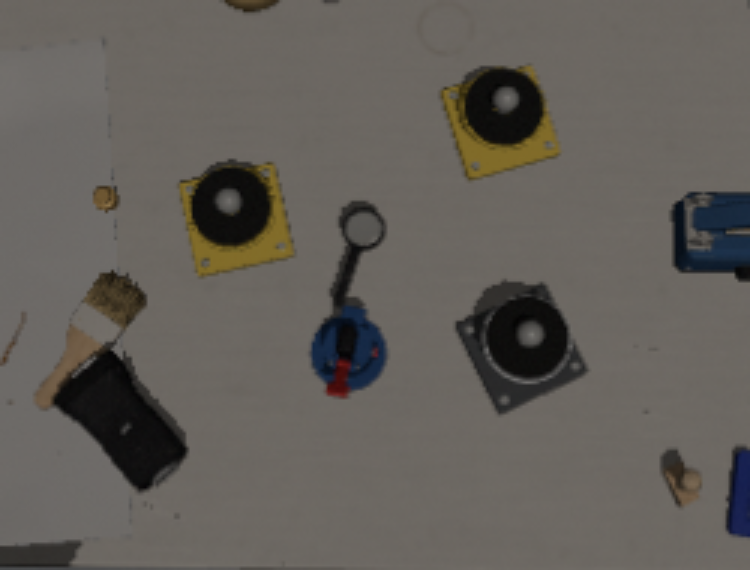

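The side view shows the dark stand at about (280,165), two yellow look-alikes and the blue head at about (285,200). In the top view the head is at about (246,207) and the stand at about (307,203).

Run:
```python
from h import *
im=cams.get_image('top'); si=cams.get_image('side')
def tri(a,b):
    c1,d1=ray(im,a);c2,d2=ray(si,b);A=[];B=[]
    for c,d in((c1,d1[0]),(c2,d2[0])):
        d=d/np.linalg.norm(d);P=np.eye(3)-np.outer(d,d);A.append(P);B.append(P@c)
    return np.linalg.lstsq(np.vstack(A),np.hstack(B),rcond=None)[0]
T=lambda x,y:[130+x/3,90+y/3]
S=lambda x,y:[150+x/2.8,120+y/2.8]
print('ball',tri(T(531,334),S(366,78)).round(4))
print('grip top',tri(T(346,333),S(384,188)).round(4))
print('lens',tri(T(362,227),S(247,222)).round(4))
print('pad',tri(T(339,383),S(441,203)).round(4))
print('stamp',tri(T(691,480),S(474,38)).round(4))
print('base corners',atz(im,[T(457,324),T(541,288),T(588,371),T(502,413)],.014).round(3).tolist())
w=cams.get_image('wrist');print(np.round(w['tool_from_camera'],4).tolist(),w['fovy'])
```

```text
ball [ 0.514  -0.1659  0.1026]
grip top [0.5119 0.0256 0.0926]
lens [0.6397 0.0111 0.0447]
pad [0.4601 0.0328 0.0795]
stamp [ 0.3682 -0.3368  0.0609]
base corners [[0.539, -0.094, 0.014], [0.58, -0.186, 0.014], [0.489, -0.237, 0.014], [0.442, -0.143, 0.014]]
[[-0.0008, -0.9594, -0.282, 0.0796], [1.0, -0.0008, -0.0002, 0.0015], [0.0, -0.282, 0.9594, -0.1465], [0.0, 0.0, 0.0, 1.0]] 71.11645017595282
```

Call:
send_rows(steps=[{"dp":[-24,-23,0],"roll":-9},{"dp":[-24,-23,0],"roll":-9},{"dp":[-24,-23,0],"roll":-9},{"dp":[-24,-23,0],"roll":-9},{"dp":[-24,-23,0],"roll":-9},{"dp":[-24,-23,0],"roll":-9},{"dp":[-24,-23,0],"roll":-9},{"dp":[-24,-23,0],"roll":-9}])

```text
t: 2.32
ee_pos: [0.3387, 0.3133, 0.2399]
tcp_rot: [[-0.993, 0.117, 0.001], [0.117, 0.993, 0.0], [-0.001, 0.0, -1.0]]
ft_force: [1.1, 0.0, 0.1]
grip_width: 0.0949
grip_force: 0.0
```

Call:
send_rows(steps=[{"dp":[-20.5,-26.6,0],"roll":0},{"dp":[-20.5,-26.6,0],"roll":0},{"dp":[-20.5,-26.6,0],"roll":0},{"dp":[-20.5,-26.6,0],"roll":0},{"dp":[-20.5,-26.6,0],"roll":0},{"dp":[-20.5,-26.6,0],"roll":0},{"dp":[-20.5,-26.6,0],"roll":0},{"dp":[-20.5,-26.6,0],"roll":0}])

```text
t: 2.98
ee_pos: [0.5099, 0.0269, 0.2399]
tcp_rot: [[-0.993, 0.118, 0.001], [0.118, 0.993, 0.0], [-0.001, 0.0, -1.0]]
ft_force: [1.3, 1.2, -0.0]
grip_width: 0.0954
grip_force: 0.0
```

Call:
send_rows(steps=[{"dp":[-20.5,-26.6,0],"roll":0},{"dp":[0,0,0],"roll":0},{"dp":[0,0,0],"roll":0},{"dp":[0,0,0],"roll":0}])

```text
t: 3.32
ee_pos: [0.5089, 0.0286, 0.2396]
tcp_rot: [[-0.993, 0.119, -0.0], [0.119, 0.993, 0.0], [0.0, 0.0, -1.0]]
ft_force: [0.0, -0.2, 0.8]
grip_width: 0.095
grip_force: 0.0
```

```bash
cat > shot.py <<'E'
from h import *
import sys,pickle
n=sys.argv[1]; s=status.read_state(); im=cams.get_image('wrist'); cv2.imwrite(f'pics/{n}.png',im['color']); pickle.dump((s,im),open(n+'.pkl','wb'))
for t in('stand','head','lever_pad','seat_tab'): print(t,[(np.round(d['rect']).tolist(),round(d['conf'],2)) for d in cams.find_in('wrist',t)][:3])
E
python3 shot.py wB
```

```text
stand [([65.0, 138.0, 175.0, 239.0], 0.96), ([300.0, 211.0, 384.0, 301.0], 0.96), ([152.0, 295.0, 201.0, 319.0], 0.73)]
head [([222.0, 131.0, 280.0, 268.0], 0.87)]
lever_pad [([244.0, 134.0, 266.0, 167.0], 0.96)]
seat_tab [([221.0, 132.0, 280.0, 263.0], 0.64)]
```

View pics/wB.png

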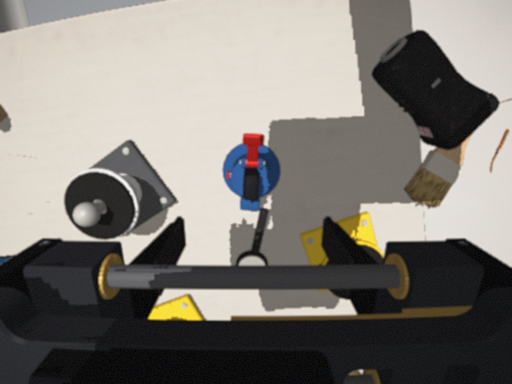

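Call:
send_rows(steps=[{"dp":[2.2,-19,0],"roll":0},{"dp":[2.2,-19,0],"roll":0},{"dp":[2.2,-19,0],"roll":0},{"dp":[2.2,-19,0],"roll":0},{"dp":[2.2,-19,0],"roll":0},{"dp":[2.2,-19,0],"roll":0},{"dp":[2.2,-19,0],"roll":0},{"dp":[2.2,-19,0],"roll":0}])

```text
t: 4.23
ee_pos: [0.4652, -0.1566, 0.2396]
tcp_rot: [[-0.993, 0.117, 0.0], [0.117, 0.993, 0.0], [-0.0, 0.0, -1.0]]
ft_force: [-0.1, 0.4, -0.3]
grip_width: 0.0955
grip_force: 0.0
```

```bash
python3 shot.py wA
```

```text
stand [([434.0, 222.0, 485.0, 252.0], 0.67), ([203.0, 153.0, 303.0, 256.0], 0.57), ([277.0, 307.0, 304.0, 314.0], 0.46)]
head [([348.0, 152.0, 430.0, 240.0], 0.56), ([497.0, 80.0, 512.0, 112.0], 0.35)]
lever_pad [([397.0, 153.0, 430.0, 184.0], 0.94)]
seat_tab []
```

View pics/wA.png

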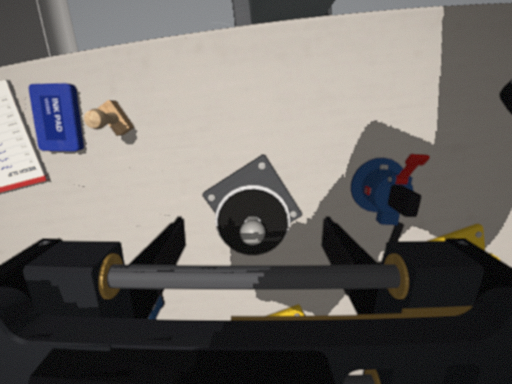

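wB shows the head at (251,172) with its grip at (251,185), and the dark stand's ball at (88,214). wA shows the stand centred with its ball at (252,231), and the head at (380,190).

```bash
cat > fit.py <<'E'
from h import *
import pickle
from scipy.optimize import least_squares
V={n:pickle.load(open(n+'.pkl','rb')) for n in('wA','wB')}
def big(mask):
    n,l,st,c=cv2.connectedComponentsWithStats(mask.astype(np.uint8)); return l==1+np.argmax(st[1:,4])
box={'stand':{'wB':(60,160,145,242),'wA':(210,178,296,262)},'head':{'wB':(215,125,285,215),'wA':(345,150,435,228)}}
def crop(n,k):
    x0,y0,x1,y1=box[k][n]; im=V[n][1]['color'][y0:y1,x0:x1]
    return cv2.resize(im,None,fx=8,fy=8,interpolation=cv2.INTER_CUBIC),x0,y0
def contour(m,x0,y0):
    c=max(cv2.findContours(m.astype(np.uint8),cv2.RETR_EXTERNAL,cv2.CHAIN_APPROX_NONE)[0],key=cv2.contourArea)
    return c,lambda p:(np.asarray(p,float)+.5)/8-.5+[x0,y0]
if __name__=='__main__':
  rows=[]
  for k in('stand','head'):
   for n in('wB','wA'):
    c,x0,y0=crop(n,k); hs=cv2.cvtColor(c,cv2.COLOR_BGR2HSV)
    if k=='stand': m=big(c.max(2)<75)
    else: m=big((hs[...,0]>95)&(hs[...,0]<125)&(hs[...,1]>120))
    cc,f=contour(m,x0,y0); e=cv2.fitEllipse(cv2.convexHull(cc)); print(k,n,f(e[0]).round(1),np.round(np.array(e[1])/8,1),round(e[2]))
    cv2.drawContours(c,[cc],-1,(0,255,255),1); 
    if k=='stand':
        g=cv2.cvtColor(c,cv2.COLOR_BGR2GRAY)
        for h in (cv2.HoughCircles(cv2.GaussianBlur(g,(0,0),4),cv2.HOUGH_GRADIENT,1,30,param1=60,param2=18,minRadius=70,maxRadius=125)[0][:3] if 1 else []):
            print('  ball',f(h[:2]).round(2),h[2]/8); cv2.circle(c,(int(h[0]),int(h[1])),int(h[2]),(0,255,0),1)
    rows.append(cv2.resize(c,(390,290)))
  cv2.imwrite('pics/seg.png',np.vstack([np.hstack(rows[:2]),np.hstack(rows[2:])]))
E
python3 fit.py
```

```text
stand wB [ 99.3 205.3] [61.7 72.5] 125
  ball [ 83.25 214.25] 11.2625
  ball [120.12 211.38] 14.975
  ball [ 86.75 215.62] 14.5625
stand wA [252.3 222.3] [65.9 69.8] 93
  ball [250.38 199.12] 14.725
  ball [247.62 202.75] 14.175
  ball [273.   212.12] 12.0875
head wB [244.2 177.9] [38.9 66.7] 168
head wA [384.7 191.7] [59.6 72. ] 137
```

View pics/seg.png

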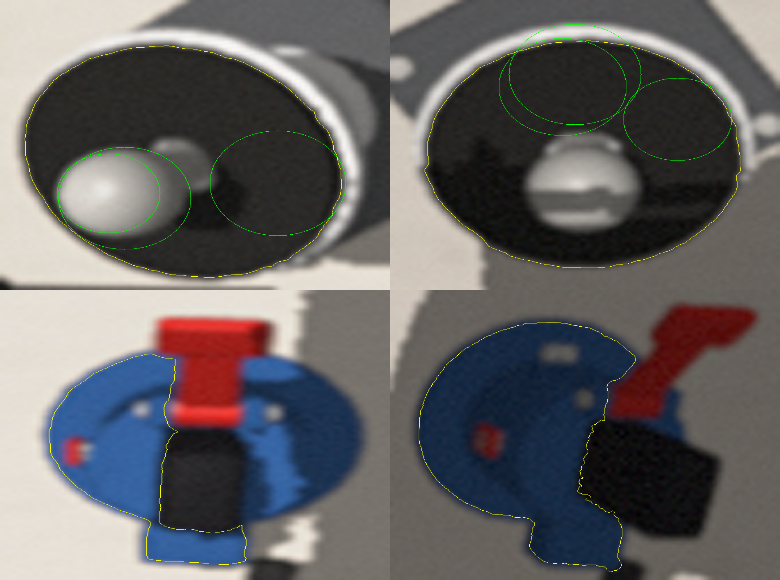

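The overlay shows that the cushion contours fit well in both views, but the automatic ball circles are wrong. I'll take the ball centres by hand as (86.6,214.3) in wB and (252.8,233.0) in wA. The foot's left rim is clean in both views.

```bash
cat > fit2.py <<'E'
from fit import *
from scipy.spatial import cKDTree
th=np.linspace(0,2*np.pi,720)
def res(p,data,r):
    o=[]
    for n,pts in data:
        q=proj(V[n][1],np.c_[p[0]+r*np.cos(th),p[1]+r*np.sin(th),np.full(720,p[2])],V[n][0]); o.append(cKDTree(q).query(pts)[0])
    return np.hstack(o)
D=[];H=[]
for n in('wB','wA'):
    c,x0,y0=crop(n,'stand'); m=big(c.max(2)<75); cc,f=contour(m,x0,y0); pts=f(cv2.convexHull(cc)[:,0])
    pts=f(cc[::10,0]); 
    e=cv2.fitEllipse(cv2.convexHull(cc)); D.append((n,pts))
    c,x0,y0=crop(n,'head'); hs=cv2.cvtColor(c,cv2.COLOR_BGR2HSV); m=big((hs[...,0]>95)&(hs[...,0]<125)&(hs[...,1]>120)); cc,f=contour(m,x0,y0); p=f(cc[::10,0])
    p=p[(p[:,0]<243)&(p[:,1]<190)&(p[:,1]>140)] if n=='wB' else p[(p[:,0]<372)]
    if n=='wB': p=p[~((p[:,0]>240)&(p[:,1]>150))]
    H.append((n,p))
for k,data,r,z0 in(('cushion',D,.044,.08),('foot',H,.042,.006)):
    x0=[.51,-.166,z0] if k=='cushion' else [.511,.026,z0]
    for dd in (data,[data[0]],[data[1]]):
        s=least_squares(res,x0,args=(dd,r),loss='soft_l1',f_scale=.5); print(k,[d[0] for d in dd],s.x.round(4),'med',np.median(np.abs(s.fun)).round(2))
    if k=='foot':
        for z in(.004,.008):
          s=least_squares(lambda p:res([*p,z],[data[0]],r),x0[:2],loss='soft_l1',f_scale=.5); print('foot wB z',z,s.x.round(4))
          s=least_squares(lambda p:res([*p,z],[data[1]],r),x0[:2],loss='soft_l1',f_scale=.5); print('foot wA z',z,s.x.round(4))
b={'wB':(86.6,214.3),'wA':(252.8,233.0)}
s=least_squares(lambda p:np.hstack([proj(V[n][1],p,V[n][0])[0]-b[n] for n in b]),[.51,-.166,.1]); print('ball',s.x.round(4),s.fun.round(2))
im,st=V['wB']
# grip width rays: pad centre, lens
print('lens',atz(im,[252.5,262],.046,st).round(4),'pad',atz(im,[253.2,151],.081,st).round(4))
print(st['ee_pos'].round(4) if hasattr(st['ee_pos'],'round') else st['ee_pos'], V['wA'][0]['ee_pos'])
E
python3 fit2.py
```

```text
cushion ['wB', 'wA'] [ 0.5185 -0.1632  0.0785] med 0.29
cushion ['wB'] [ 0.519  -0.1666  0.0738] med 0.32
cushion ['wA'] [ 0.5201 -0.1628  0.0754] med 0.33
foot ['wB', 'wA'] [0.5118 0.0286 0.0042] med 0.22
foot ['wB'] [ 0.514   0.0269 -0.006 ] med 0.1
foot ['wA'] [ 0.5168  0.0343 -0.0126] med 0.11
foot wB z 0.004 [0.5123 0.0283]
foot wA z 0.004 [0.5114 0.0289]
foot wB z 0.008 [0.5117 0.0289]
foot wA z 0.008 [0.51   0.0275]
ball [ 0.5173 -0.1617  0.1078] [-0.04  0.39  0.04 -0.39]Traceback (most recent call last):
  File "fit2.py", line 30, in <module>
    print('lens',atz(im,[252.5,262],.046,st).round(4),'pad',atz(im,[253.2,151],.081,st).round(4))
                 ~~~^^^^^^^^^^^^^^^^^^^^^^^^
  File "h.py", line 16, in atz
    c,d=ray(im,px,st); return c+d*((z-c[2])/d[:,2])[:,None]
        ~~~^^^^^^^^^^
  File "h.py", line 13, in ray
    R,t=ext(im,st); n=cv2.undistortPoints(np.array(px,float).reshape(-1,1,2),K(im),np.array(im['distortion'],float))[:,0]
        ~~~^^^^^^^
  File "h.py", line 8, in ext
    T=np.eye(4);T[:3,:3]=st['tcp_rot'];T[:3,3]=st['ee_pos']
                         ~~^^^^^^^^^^^
KeyError: 'tcp_rot'
```

Call:
send_rows(steps=[{"dp":[-2.5,18.9,0],"roll":0},{"dp":[-2.5,18.9,0],"roll":0},{"dp":[-2.5,18.9,0],"roll":0},{"dp":[-2.5,18.9,0],"roll":0},{"dp":[-2.5,18.9,4],"roll":0},{"dp":[-2.5,18.9,7],"roll":0},{"dp":[-2.5,18.9,10],"roll":0},{"dp":[-2.5,18.9,10],"roll":0}])

```text
t: 5.15
ee_pos: [0.51, 0.029, 0.1353]
tcp_rot: [[-0.993, 0.115, -0.007], [0.115, 0.993, 0.001], [0.007, -0.0, -1.0]]
ft_force: [-1.2, 0.0, -0.4]
grip_width: 0.0951
grip_force: 0.0
```

```bash
python3 shot.py wC; python3 -c "
import pickle;s,im=pickle.load(open('wC.pkl','rb'));print(s['ee_pos'],s['ft_force'])
import cv2;cv2.imwrite('pics/wC2.png',cv2.resize(im['color'][60:320,140:380],None,fx=2.2,fy=2.2))"
```

```text
stand [([3.0, 148.0, 152.0, 264.0], 0.84), ([321.0, 250.0, 385.0, 316.0], 0.67)]
head [([210.0, 143.0, 290.0, 320.0], 0.63)]
lever_pad [([236.0, 144.0, 273.0, 192.0], 0.95)]
seat_tab []
[0.50998396 0.02897468 0.13529813] [-1.19018557  0.04725412 -0.37944505]
```

View pics/wC2.png

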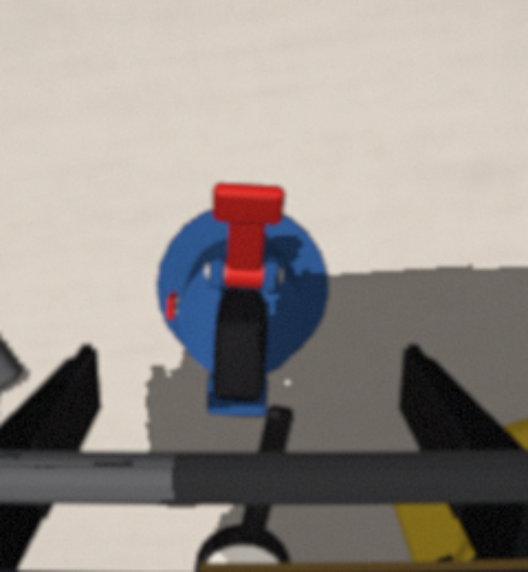

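wC shows the grip at about (250,200), between the fingertips and within 2–3 mm of their centre. Next I descend and close.

Call:
send_rows(steps=[{"dp":[0,0,2.5],"roll":0},{"dp":[0,0,4.5],"roll":0},{"dp":[0,0,5.5],"roll":0},{"dp":[0,0,5.5],"roll":0},{"dp":[0,0,5.5],"roll":0},{"dp":[0,0,5.5],"roll":0}])

```text
t: 5.9
ee_pos: [0.5127, 0.0275, 0.0859]
tcp_rot: [[-0.993, 0.118, 0.002], [0.118, 0.993, -0.0], [-0.002, 0.0, -1.0]]
ft_force: [0.6, 0.8, -0.6]
grip_width: 0.095
grip_force: 0.0
```

Call:
send_rows(steps=[{"dp":[0,0,0],"roll":0},{"dp":[0,0,0],"roll":0},{"dp":[0,0,0],"roll":0},{"dp":[0,0,0],"roll":0},{"dp":[0,0,0],"roll":0},{"dp":[0,0,0],"roll":0},{"dp":[0,0,0],"roll":0},{"dp":[0,0,0],"roll":0}], claw=1.0)

```text
t: 6.57
ee_pos: [0.5121, 0.0276, 0.0846]
tcp_rot: [[-0.993, 0.118, -0.0], [0.118, 0.993, 0.0], [0.0, 0.0, -1.0]]
ft_force: [0.4, 0.6, 0.0]
grip_width: 0.0473
grip_force: 0.0
```

Call:
send_rows(steps=[{"dp":[0,0,0],"roll":0},{"dp":[0,0,0],"roll":0},{"dp":[0,0,0],"roll":0},{"dp":[0,0,0],"roll":0},{"dp":[0,0,0],"roll":0},{"dp":[0,0,0],"roll":0},{"dp":[0,0,0],"roll":0},{"dp":[0,0,0],"roll":0}], claw=1.0)

```text
t: 7.23
ee_pos: [0.5119, 0.0277, 0.0844]
tcp_rot: [[-0.993, 0.117, -0.001], [0.117, 0.993, 0.0], [0.001, 0.0, -1.0]]
ft_force: [-0.3, -0.3, -4.8]
grip_width: 0.0175
grip_force: 30.0
```

Call:
send_rows(steps=[{"dp":[0,0,-2],"roll":0},{"dp":[0,0,-4.5],"roll":0},{"dp":[0,0,-7.5],"roll":0},{"dp":[0,0,-10.5],"roll":0},{"dp":[0,0,-13.5],"roll":0},{"dp":[0,0,-15],"roll":0},{"dp":[0,0,-15],"roll":0},{"dp":[0,0,-15],"roll":0}])

```text
t: 7.9
ee_pos: [0.5118, 0.0277, 0.2345]
tcp_rot: [[-0.993, 0.117, 0.001], [0.117, 0.993, 0.0], [-0.001, 0.0, -1.0]]
ft_force: [-0.1, 0.2, -5.3]
grip_width: 0.018
grip_force: 30.0
```

```bash
python3 shot.py wD
python3 - <<'E'
from h import *
import pickle
s,im=pickle.load(open('wD.pkl','rb'));print(s['ee_pos'],s['ft_force'],s['grip_width'])
x0,y0,x1,y1=150,60,360,330
c=cv2.resize(im['color'][y0:y1,x0:x1],None,fx=3,fy=3,interpolation=cv2.INTER_CUBIC)
for dx,col in((0,(0,255,255)),(.003,(0,255,0))):
    R=np.array(s['tcp_rot']);o=np.array(s['ee_pos'])+R@[dx,0,0.0764]
    t=np.linspace(0,2*np.pi,200)
    q=proj(im,o+.042*np.c_[np.cos(t),np.sin(t),0*t],s)
    cv2.polylines(c,[np.int32((q-[x0,y0]+.5)*3)],True,col,1)
cv2.imwrite('pics/wD2.png',cv2.resize(c,(466,600)))
E
```

```text
stand [([60.0, 139.0, 176.0, 238.0], 0.94), ([300.0, 210.0, 390.0, 301.0], 0.8), ([140.0, 308.0, 148.0, 314.0], 0.41)]
head [([204.0, 149.0, 300.0, 315.0], 0.91), ([376.0, 27.0, 505.0, 148.0], 0.63)]
lever_pad [([232.0, 152.0, 278.0, 210.0], 0.65)]
seat_tab []
[0.5118452  0.02770478 0.23445907] [-0.14994671  0.20887155 -5.27552144] 0.018009322317157364
```

View pics/wD2.png

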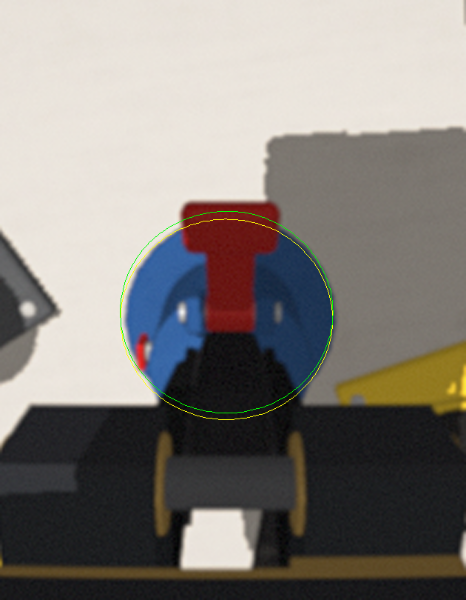

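Run:
```python
from fit import *
from scipy.spatial import cKDTree
s,im=pickle.load(open('wD.pkl','rb'))
x0,y0,x1,y1=190,140,315,245
c=cv2.resize(im['color'][y0:y1,x0:x1],None,fx=8,fy=8,interpolation=cv2.INTER_CUBIC);hs=cv2.cvtColor(c,cv2.COLOR_BGR2HSV)
m=big((hs[...,0]>95)&(hs[...,0]<125)&(hs[...,1]>110)&(c[...,0]>40))
cc,f=contour(m,x0,y0); h=f(cv2.convexHull(cc)[:,0]); p=f(cc[::6,0])
# display->pixel: outer rim points only: left & right edges between rows
print('extent',p.min(0),p.max(0))
for row in(185,195,205,215):
    r=m[int((row-y0)*8)]; i=np.where(r)[0]; print(row,x0+i.min()/8,x0+i.max()/8)
R=np.array(s['tcp_rot']);T=np.array(s['ee_pos']);th=np.linspace(0,2*np.pi,720)
hull=np.array([q for q in p if np.abs(cv2.pointPolygonTest(h.astype(np.float32).reshape(-1,1,2),tuple(map(float,q)),True))<.4])
hull=hull[(hull[:,1]<220)&((hull[:,0]<225)|(hull[:,0]>282))]
def res(v,z=None):
    q=proj(im,T+np.c_[v[0]+.042*np.cos(th),v[1]+.042*np.sin(th),np.full(720,v[2] if z is None else z)]@R.T,s); return cKDTree(q).query(hull)[0]
for z in(None,.076,.068):
    o=least_squares(res,[0,0,.076] if z is None else [0,0],args=(z,),loss='soft_l1',f_scale=.5);print(z,o.x.round(4),np.median(o.fun).round(2),len(hull))
```

```text
extent [263.0625 164.0625] [299.6875 238.6875]
185 265.625 295.875
195 265.625 299.25
205 265.75 300.125
215 265.875 298.25
None [ 0.0026 -0.0011  0.07  ] 0.18 71
0.076 [0.0006 0.    ] 0.17 71
0.068 [ 0.0032 -0.0015] 0.18 71
```

```bash
cat > rim.py <<'E'
from fit import *
from scipy.spatial import cKDTree
import sys
s,im=pickle.load(open('wD.pkl','rb'))
x0,y0,x1,y1=190,140,315,245
c=cv2.resize(im['color'][y0:y1,x0:x1],None,fx=8,fy=8,interpolation=cv2.INTER_CUBIC);hs=cv2.cvtColor(c,cv2.COLOR_BGR2HSV)
m=(hs[...,0]>95)&(hs[...,0]<125)&(hs[...,1]>110)&(c[...,0]>40)
m=cv2.morphologyEx(m.astype(np.uint8),cv2.MORPH_OPEN,np.ones((15,15)))
L=[];
for row in np.arange(180,222,1.):
    i=np.where(m[int((row-y0+.5)*8)])[0]; L+=[(x0+(i.min()+.5)/8-.5,row),(x0+(i.max()+.5)/8-.5,row)]
L=np.array(L); print(L[::8].round(1).tolist(),L[1::8].round(1).tolist())
hull=L
R=np.array(s['tcp_rot']);T=np.array(s['ee_pos']);th=np.linspace(0,2*np.pi,720)
def res(v,z=None):
    q=proj(im,T+np.c_[v[0]+.042*np.cos(th),v[1]+.042*np.sin(th),np.full(720,v[2] if z is None else z)]@R.T,s); return cKDTree(q).query(hull)[0]
for z in(None,.076,.068):
    o=least_squares(res,[0,0,.076] if z is None else [0,0],args=(z,),loss='soft_l1',f_scale=.5);print(z,o.x.round(4),np.median(o.fun).round(2))
E
python3 rim.py
```

```text
[[213.3, 180.0], [211.3, 184.0], [209.7, 188.0], [208.2, 192.0], [207.4, 196.0], [207.2, 200.0], [206.8, 204.0], [207.4, 208.0], [208.1, 212.0], [218.4, 216.0], [217.3, 220.0]] [[293.1, 180.0], [295.3, 184.0], [296.9, 188.0], [298.3, 192.0], [298.9, 196.0], [299.3, 200.0], [299.6, 204.0], [298.9, 208.0], [298.2, 212.0], [297.4, 216.0], [295.4, 220.0]]
None [-0.0014  0.0015  0.0842] 0.17
0.076 [-0.0018  0.0014] 1.26
0.068 [-0.0027  0.0014] 2.14
```

```bash
cat > ba.py <<'E'
from fit import *
import copy,io,contextlib
V['wD']=pickle.load(open('wD.pkl','rb'))
with contextlib.redirect_stdout(io.StringIO()):
    import rim
    src=open('fit2.py').read().split('for k,data')[0]; exec(src)
L=rim.L; L=L[(L[:,1]<214)]
th=np.linspace(0,2*np.pi,360,endpoint=False); C=np.c_[np.cos(th),np.sin(th),0*th]
from scipy.spatial.transform import Rotation as Ro
def cam(n,p):
    s,im=V[n]; im=dict(im); T=np.array(im['tool_from_camera']); T=T.copy(); T[:3,3]+=p[:3]; T[:3,:3]=T[:3,:3]@Ro.from_rotvec(p[3:6]).as_matrix()
    im['tool_from_camera']=T; f=1/np.tan(np.radians(im['fovy'])/2)*(1+p[6]); im['fovy']=np.degrees(2*np.arctan(1/f)); return s,im
def sd(n,p,circ,pts,grow):
    s,im=cam(n,p); q=cv2.convexHull(proj(im,np.vstack(circ),s).astype(np.float32))
    return np.array([cv2.pointPolygonTest(q,(float(a),float(b)),True) for a,b in pts])-grow
ball={'wB':(86.6,214.3),'wA':(252.8,233.0)}
G=np.array([.5119,.0277,.0844]); RG=np.array(V['wD'][0]['tcp_rot'])
def F(v):
    p=v[:7]; hx,hy=v[7:9]; st=v[9:12]; slide=v[12]; g=v[13]
    o=[]
    w=lambda r:np.tanh(r/1.5)*1.5/np.sqrt(len(r))*3
    for n,pts in H: o.append(w(sd(n,p,[np.array([hx,hy,z])+.042*C for z in(0,.008)],pts,g)))
    off=RG.T@(np.array([hx,hy,0])-G); T=np.array(V['wD'][0]['ee_pos'])
    for n,pts in[('wD',L)]: o.append(w(sd(n,p,[T+RG@np.array([off[0],v[14],z])+.042*C for z in(.0764,.0844)],pts,g)))
    for n,pts in D: o.append(w(sd(n,p,[st+.044*C],pts,g*0)))
    for n in ball: s,im=cam(n,p); o.append(proj(im,st+[0,0,.023],s)[0]-ball[n])
    o.append(np.r_[p[:3]/.002,p[3:6]/.007,p[6]/.01,g/.4,v[14]/.0005,(off[1]-v[14])/.004,slide])
    return np.hstack(o)
# tool z points down: underside at tool z +.0844
v0=np.r_[np.zeros(7),.512,.0285,.518,-.1625,.081,0,0,0]
o=least_squares(F,v0,x_scale=np.r_[[.002]*3,[.007]*3,.01,[.002]*5,1,.4,.001],diff_step=1e-5)
o=least_squares(F,o.x,x_scale=np.r_[[.002]*3,[.007]*3,.01,[.002]*5,1,.4,.001],diff_step=1e-4)
v=o.x; print('cost',o.cost,'cam',v[:7].round(4),'head',v[7:9].round(4),'stand',v[9:12].round(4),'grow',v[13].round(2),'hand y',v[14].round(4),'hand x',(RG.T@(np.array([v[7],v[8],0])-G))[:2].round(4))
for nm,(n,pts),z in[('H',h,0) for h in H]+[('D',d,1) for d in D]:
    c=[np.r_[v[7:9],zz]+.042*C for zz in(0,.008)] if nm=='H' else [v[9:12]+.044*C]
    r=sd(n,v[:7],c,pts,v[13]*(nm=='H'));print(nm,n,r.mean().round(2),np.median(abs(r)).round(2))
for n in ball: s,im=cam(n,v[:7]); print('ball',n,(proj(im,v[9:12]+[0,0,.023],s)[0]-ball[n]).round(2))
cv=np.linalg.pinv(o.jac.T@o.jac); print('sig stand mm',(1000*np.sqrt(np.diag(cv))[7:12]).round(2))
E
python3 ba.py
```

```text
cost 11.58255559202299 cam [ 0.     -0.0012 -0.0001 -0.     -0.0002 -0.0018  0.0015] head [0.5118 0.0268] stand [ 0.5183 -0.1641  0.0798] grow 0.77 hand y 0.0001 hand x [ 0.0001 -0.0009]
H wB -0.23 0.33
H wA 0.39 0.31
D wB 0.62 0.47
D wA 0.54 0.46
ball wB [ 1.73 -0.39]
ball wA [-0.8  -1.15]
sig stand mm [0.74 0.84 0.75 0.79 1.61]
```

```bash
sed -i 's/pts,g\*0)/pts,slide)/; s/v\[14\])\/.004,slide\]/v[14])\/.004,slide\/.4]/; s/v\[13\]\*(nm==.H.)/v[13] if nm=="H" else v[12]/' ba.py; python3 ba.py
```

```text
cost 10.246545097423105 cam [ 0.     -0.0012 -0.     -0.0003  0.     -0.0024  0.0013] head [0.5119 0.027 ] stand [ 0.518  -0.1636  0.0807] grow 0.73 hand y 0.0001 hand x [-0.0001 -0.0007]
H wB -0.24 0.36
H wA 0.4 0.31
D wB 0.29 0.45
D wA 0.2 0.32
ball wB [ 1.46 -0.58]
ball wA [-0.51 -1.19]
sig stand mm [0.87 0.84 0.8  0.78 1.55]
```

Call:
send_rows(steps=[{"dp":[-10.8,-17.9,0],"roll":0},{"dp":[-10.8,-17.9,0],"roll":0},{"dp":[-10.8,-17.9,0],"roll":0},{"dp":[-10.8,-17.9,0],"roll":0},{"dp":[-10.8,-17.9,0],"roll":0},{"dp":[-10.8,-17.9,0],"roll":0},{"dp":[-10.8,-17.9,0],"roll":0},{"dp":[-10.8,-17.9,0],"roll":0}])

```text
t: 8.82
ee_pos: [0.5978, -0.1627, 0.2333]
tcp_rot: [[-0.993, 0.118, -0.002], [0.118, 0.993, 0.001], [0.002, 0.001, -1.0]]
ft_force: [0.7, 0.9, -4.6]
grip_width: 0.0177
grip_force: 30.0
```

Call:
send_rows(steps=[{"dp":[0,0,0],"roll":0},{"dp":[0,0,0],"roll":0},{"dp":[0,0,0],"roll":0}])

```text
t: 9.07
ee_pos: [0.5982, -0.1618, 0.2348]
tcp_rot: [[-0.993, 0.116, 0.0], [0.116, 0.993, 0.0], [-0.0, 0.0, -1.0]]
ft_force: [-0.9, -0.5, -4.6]
grip_width: 0.0179
grip_force: 30.0
```

```bash
python3 shot.py wE
python3 - <<'E'
import pickle,cv2
s,im=pickle.load(open('wE.pkl','rb'));print(s['ee_pos'],s['ft_force'])
cv2.imwrite('pics/wE2.png',cv2.resize(im['color'][10:210,150:350],None,fx=3,fy=3,interpolation=cv2.INTER_CUBIC))
E
```

```text
stand [([251.0, 238.0, 299.0, 314.0], 0.67), ([422.0, 142.0, 512.0, 234.0], 0.63)]
head [([205.0, 153.0, 302.0, 318.0], 0.58)]
lever_pad [([231.0, 151.0, 277.0, 209.0], 0.78), ([206.0, 148.0, 299.0, 313.0], 0.44)]
seat_tab [([208.0, 212.0, 216.0, 228.0], 0.54)]
[ 0.59819891 -0.16182101  0.23478175] [-0.87420364 -0.4673206  -4.64004405]
```

View pics/wE2.png

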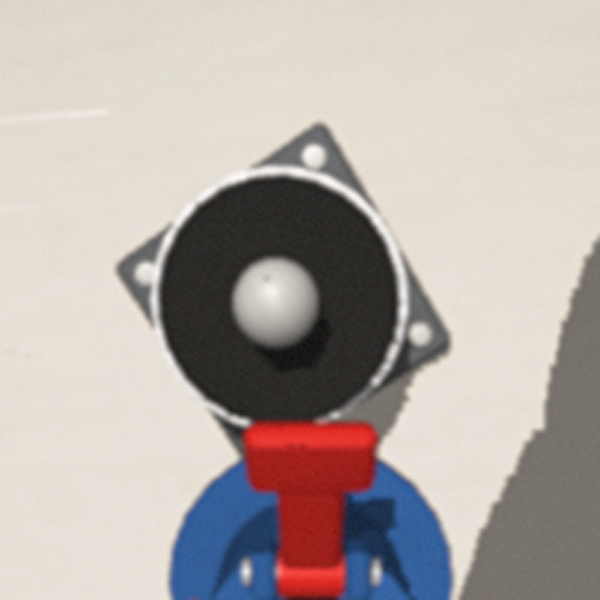

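This near-vertical view gives the ball at (242,110.7) and the cushion as a clean circle, with the head in hand just below it.

```bash
cat > e.py <<'E'
from fit import *
from scipy.spatial import cKDTree
s,im=pickle.load(open('wE.pkl','rb'))
x0,y0,x1,y1=196,60,292,152
c=cv2.resize(im['color'][y0:y1,x0:x1],None,fx=8,fy=8,interpolation=cv2.INTER_CUBIC)
m=big(c.max(2)<90); cc,f=contour(m,x0,y0); cu=f(cc[::8,0])
g=c.min(2)>95; n,l,stt,ce=cv2.connectedComponentsWithStats(g.astype(np.uint8)); k=l[int((110.7-y0)*8),int((242-x0)*8)]
bb,_=contour(l==k,x0,y0); (bx,by),br=cv2.minEnclosingCircle(bb); e=cv2.fitEllipse(bb); ball=f(e[0]); print('ball px',ball,np.array(e[1])/8)
R=np.array(s['tcp_rot']);T=np.array(s['ee_pos']);th=np.linspace(0,2*np.pi,720)
def cush(v):
    q=proj(im,T+np.c_[v[0]+.044*np.cos(th),v[1]+.044*np.sin(th),np.full(720,v[2])]@R.T,s); return cKDTree(q).query(cu)[0]
o=least_squares(cush,[.08,0,.15],loss='soft_l1',f_scale=.4); print('cushion tool xyz',o.x.round(4),'height',T[2]-o.x[2],np.median(o.fun).round(2))
for h in(.078,.081,.084,.087):
    b=R.T@(atz(im,[ball],h+.023,s)[0]-T); q=least_squares(lambda v:cush([*v,T[2]-h]),[.08,0],loss='soft_l1',f_scale=.4); print(h,'ball tool',b[:2].round(4),'cushion tool',q.x.round(4))
E
python3 e.py
```

```text
ball px [241.012146   109.60170746] [27.7032032  28.36005783]
cushion tool xyz [ 0.0804 -0.0105  0.1639] height 0.07090245845342061 0.18
0.078 ball tool [ 0.0816 -0.0108] cushion tool [ 0.0799 -0.0103]
0.081 ball tool [ 0.0816 -0.0107] cushion tool [ 0.0794 -0.0103]
0.084 ball tool [ 0.0816 -0.0105] cushion tool [ 0.0789 -0.0101]
0.087 ball tool [ 0.0815 -0.0104] cushion tool [ 0.0785 -0.0101]
```

Call:
send_rows(steps=[{"dp":[3,-0.4,0],"roll":0},{"dp":[6,-0.8,0],"roll":0},{"dp":[7.7,-1.18,0],"roll":0},{"dp":[8.05,-1.18,0],"roll":0},{"dp":[8.05,-1.18,0.8],"roll":0},{"dp":[8.05,-1.18,1.6],"roll":0},{"dp":[8.05,-1.18,2.0],"roll":0},{"dp":[8.05,-1.18,2.0],"roll":0}])

```text
t: 9.98
ee_pos: [0.5172, -0.1649, 0.213]
tcp_rot: [[-0.993, 0.117, -0.002], [0.117, 0.993, 0.001], [0.002, 0.001, -1.0]]
ft_force: [0.2, 0.3, -4.3]
grip_width: 0.0179
grip_force: 30.0
```

Call:
send_rows(steps=[{"dp":[0,0,0.2],"roll":0},{"dp":[0,0,0.4],"roll":0},{"dp":[0,0,0.5],"roll":0},{"dp":[0,0,0.5],"roll":0}])

```text
t: 10.32
ee_pos: [0.5171, -0.165, 0.2094]
tcp_rot: [[-0.993, 0.117, -0.0], [0.117, 0.993, 0.0], [0.0, 0.0, -1.0]]
ft_force: [0.8, -0.0, -4.7]
grip_width: 0.0178
grip_force: 30.0
```

Call:
send_rows(steps=[{"dp":[0,0.06,0.1],"roll":0},{"dp":[0,0.06,0.2],"roll":0},{"dp":[0,0.06,0.3],"roll":0},{"dp":[0,0.06,0.4],"roll":0}])

```text
t: 10.65
ee_pos: [0.5171, -0.1645, 0.2056]
tcp_rot: [[-0.993, 0.117, 0.0], [0.117, 0.993, 0.0], [-0.0, 0.0, -1.0]]
ft_force: [0.0, -1.0, -4.9]
grip_width: 0.0177
grip_force: 30.0
```

Call:
send_rows(steps=[{"dp":[0,0,0.1],"roll":0},{"dp":[0,0,0.2],"roll":0},{"dp":[0,0,0.3],"roll":0},{"dp":[0,0,0.3],"roll":0}])

```text
t: 10.98
ee_pos: [0.517, -0.1645, 0.2024]
tcp_rot: [[-0.993, 0.117, -0.0], [0.117, 0.993, 0.0], [0.0, 0.0, -1.0]]
ft_force: [0.3, -0.0, -5.0]
grip_width: 0.0178
grip_force: 30.0
```

Underside is at 0.118.

Call:
send_rows(steps=[{"dp":[0,0,0.1],"roll":0},{"dp":[0,0,0.2],"roll":0},{"dp":[0,0,0.2],"roll":0}])

```text
t: 11.23
ee_pos: [0.517, -0.1645, 0.2004]
tcp_rot: [[-0.993, 0.117, -0.0], [0.117, 0.993, 0.0], [0.0, 0.0, -1.0]]
ft_force: [-0.6, -0.9, -4.8]
grip_width: 0.0181
grip_force: 30.0
```

Call:
send_rows(steps=[{"dp":[0,0,0.1],"roll":0},{"dp":[0,0,0.2],"roll":0},{"dp":[0,0,0.2],"roll":0}])

```text
t: 11.48
ee_pos: [0.517, -0.1644, 0.1984]
tcp_rot: [[-0.993, 0.117, -0.0], [0.117, 0.993, 0.0], [0.0, 0.0, -1.0]]
ft_force: [-0.2, -0.2, -4.2]
grip_width: 0.0179
grip_force: 30.0
```

Call:
send_rows(steps=[{"dp":[0,0,0.1],"roll":0},{"dp":[0,0,0.2],"roll":0},{"dp":[0,0,0.2],"roll":0}])

```text
t: 11.73
ee_pos: [0.517, -0.1644, 0.1964]
tcp_rot: [[-0.993, 0.117, -0.0], [0.117, 0.993, 0.0], [0.0, 0.0, -1.0]]
ft_force: [0.7, -0.7, -4.4]
grip_width: 0.018
grip_force: 30.0
```

Underside is at 0.112 with no contact, so the ball has probably entered the socket.

Call:
send_rows(steps=[{"dp":[0,0,0.1],"roll":0},{"dp":[0,0,0.2],"roll":0},{"dp":[0,0,0.2],"roll":0}])

```text
t: 11.98
ee_pos: [0.517, -0.1644, 0.1944]
tcp_rot: [[-0.993, 0.118, -0.0], [0.118, 0.993, 0.0], [0.0, 0.0, -1.0]]
ft_force: [-0.7, -0.4, -3.9]
grip_width: 0.0181
grip_force: 30.0
```

Call:
send_rows(steps=[{"dp":[0,0,0.1],"roll":0},{"dp":[0,0,0.2],"roll":0},{"dp":[0,0,0.2],"roll":0}])

```text
t: 12.23
ee_pos: [0.517, -0.1644, 0.1924]
tcp_rot: [[-0.993, 0.117, -0.0], [0.117, 0.993, 0.0], [0.0, 0.0, -1.0]]
ft_force: [0.7, -0.2, -3.9]
grip_width: 0.018
grip_force: 30.0
```

Call:
send_rows(steps=[{"dp":[0,0,0.1],"roll":0},{"dp":[0,0,0.2],"roll":0},{"dp":[0,0,0.2],"roll":0}])

```text
t: 12.48
ee_pos: [0.517, -0.1644, 0.1904]
tcp_rot: [[-0.993, 0.117, -0.0], [0.117, 0.993, 0.0], [0.0, 0.0, -1.0]]
ft_force: [0.5, 0.2, -4.2]
grip_width: 0.0177
grip_force: 30.0
```

Call:
send_rows(steps=[{"dp":[0,0,0.1],"roll":0},{"dp":[0,0,0.2],"roll":0},{"dp":[0,0,0.2],"roll":0}])

```text
t: 12.73
ee_pos: [0.517, -0.1645, 0.1884]
tcp_rot: [[-0.993, 0.118, -0.0], [0.118, 0.993, 0.0], [0.0, 0.0, -1.0]]
ft_force: [0.2, 0.4, -4.2]
grip_width: 0.0179
grip_force: 30.0
```

Call:
send_rows(steps=[{"dp":[0,0,0.1],"roll":0},{"dp":[0,0,0.2],"roll":0},{"dp":[0,0,0.2],"roll":0}])

```text
t: 12.98
ee_pos: [0.5173, -0.1644, 0.1868]
tcp_rot: [[-0.993, 0.118, 0.001], [0.118, 0.993, 0.0], [-0.001, 0.0, -1.0]]
ft_force: [1.6, 1.6, -1.7]
grip_width: 0.0179
grip_force: 30.0
```

Call:
send_rows(steps=[{"dp":[0,0,0.1],"roll":0},{"dp":[0,0,0.2],"roll":0},{"dp":[0,0,0.2],"roll":0}])

```text
t: 13.23
ee_pos: [0.5174, -0.1647, 0.1848]
tcp_rot: [[-0.993, 0.117, 0.001], [0.117, 0.993, -0.0], [-0.001, -0.0, -1.0]]
ft_force: [2.5, 0.2, -1.9]
grip_width: 0.0179
grip_force: 30.0
```

Call:
send_rows(steps=[{"dp":[-0.04,0,0.1],"roll":0},{"dp":[-0.04,0,0.2],"roll":0},{"dp":[-0.04,0,0.2],"roll":0}])

```text
t: 13.48
ee_pos: [0.5175, -0.1645, 0.1823]
tcp_rot: [[-0.993, 0.118, -0.0], [0.118, 0.993, 0.0], [0.0, 0.0, -1.0]]
ft_force: [0.3, 0.3, -1.7]
grip_width: 0.0175
grip_force: 30.0
```

Call:
send_rows(steps=[{"dp":[0,0,0.1],"roll":0},{"dp":[0,0,0.2],"roll":0},{"dp":[0,0,0.2],"roll":0}])

```text
t: 13.73
ee_pos: [0.5173, -0.1645, 0.1801]
tcp_rot: [[-0.993, 0.117, -0.001], [0.117, 0.993, 0.0], [0.001, 0.0, -1.0]]
ft_force: [1.5, 0.3, -3.2]
grip_width: 0.0177
grip_force: 30.0
```

Call:
send_rows(steps=[{"dp":[0,0,0.1],"roll":0},{"dp":[0,0,0.2],"roll":0},{"dp":[0,0,0.2],"roll":0}])

```text
t: 13.98
ee_pos: [0.5173, -0.1644, 0.1781]
tcp_rot: [[-0.993, 0.117, -0.001], [0.117, 0.993, 0.0], [0.001, 0.0, -1.0]]
ft_force: [1.5, 0.6, -6.5]
grip_width: 0.0181
grip_force: 30.0
```

Call:
send_rows(steps=[{"dp":[0,0,0.15],"roll":0},{"dp":[0,0,0.3],"roll":0},{"dp":[0,0,0.4],"roll":0},{"dp":[0,0,0.4],"roll":0}])

```text
t: 14.32
ee_pos: [0.5172, -0.1644, 0.174]
tcp_rot: [[-0.993, 0.117, -0.001], [0.117, 0.993, 0.001], [0.001, 0.0, -1.0]]
ft_force: [1.9, 0.1, -7.9]
grip_width: 0.0178
grip_force: 30.0
```

Call:
send_rows(steps=[{"dp":[0,0,0.15],"roll":0},{"dp":[0,0,0.3],"roll":0},{"dp":[0,0,0.4],"roll":0},{"dp":[0,0,0.4],"roll":0}])

```text
t: 14.65
ee_pos: [0.5173, -0.1644, 0.1701]
tcp_rot: [[-0.993, 0.117, -0.001], [0.117, 0.993, 0.0], [0.001, 0.0, -1.0]]
ft_force: [1.3, -0.5, -10.7]
grip_width: 0.0178
grip_force: 30.0
```

Call:
send_rows(steps=[{"dp":[0,0,0.1],"roll":0},{"dp":[0,0,0.2],"roll":0},{"dp":[0,0,0.2],"roll":0}])

```text
t: 14.9
ee_pos: [0.5173, -0.1644, 0.1683]
tcp_rot: [[-0.993, 0.117, -0.0], [0.117, 0.993, 0.0], [0.0, 0.0, -1.0]]
ft_force: [1.7, -0.4, -10.6]
grip_width: 0.0178
grip_force: 30.0
```

Call:
send_rows(steps=[{"dp":[0,0,0.1],"roll":0},{"dp":[0,0,0.2],"roll":0},{"dp":[0,0,0.2],"roll":0}])

```text
t: 15.15
ee_pos: [0.5175, -0.1645, 0.1667]
tcp_rot: [[-0.993, 0.117, 0.0], [0.117, 0.993, 0.0], [-0.0, 0.0, -1.0]]
ft_force: [0.3, 1.9, -4.5]
grip_width: 0.0179
grip_force: 30.0
```

Call:
send_rows(steps=[{"dp":[0,0,0.1],"roll":0},{"dp":[0,0,0.1],"roll":0}])

```text
t: 15.32
ee_pos: [0.5176, -0.1646, 0.1658]
tcp_rot: [[-0.993, 0.117, 0.0], [0.117, 0.993, -0.0], [-0.0, -0.0, -1.0]]
ft_force: [0.1, 0.6, -2.0]
grip_width: 0.0177
grip_force: 30.0
```

Call:
send_rows(steps=[{"dp":[0,0,0.1],"roll":0},{"dp":[0,0,0.1],"roll":0}])

```text
t: 15.48
ee_pos: [0.5176, -0.1646, 0.165]
tcp_rot: [[-0.993, 0.117, 0.001], [0.117, 0.993, -0.0], [-0.001, -0.0, -1.0]]
ft_force: [-0.2, 1.2, 2.9]
grip_width: 0.0181
grip_force: 30.0
```

Contact starts at about TCP 0.167 and rises at 5 N/mm, so the head is on the cushion. I'll ease off and release.

Call:
send_rows(steps=[{"dp":[0,0,-0.05],"roll":0},{"dp":[0,0,-0.05],"roll":0},{"dp":[0,0,-0.05],"roll":0},{"dp":[0,0,-0.05],"roll":0},{"dp":[0,0,-0.05],"roll":0},{"dp":[0,0,-0.05],"roll":0}], claw=6)

```text
t: 15.98
ee_pos: [0.5175, -0.1646, 0.1651]
tcp_rot: [[-0.993, 0.117, 0.0], [0.117, 0.993, 0.0], [-0.0, 0.0, -1.0]]
ft_force: [-0.6, 0.8, 0.3]
grip_width: 0.0524
grip_force: 0.0
```

Call:
send_rows(steps=[{"dp":[0,0,-0.05],"roll":0},{"dp":[0,0,-3],"roll":0},{"dp":[0,0,-6],"roll":0},{"dp":[0,0,-9],"roll":0},{"dp":[0,0,-10],"roll":0},{"dp":[0,0,-10],"roll":0},{"dp":[0,0,-10],"roll":0},{"dp":[0,0,-10],"roll":0}])

```text
t: 16.65
ee_pos: [0.5169, -0.1643, 0.2636]
tcp_rot: [[-0.993, 0.117, -0.002], [0.117, 0.993, 0.001], [0.002, 0.001, -1.0]]
ft_force: [0.2, 0.1, 0.4]
grip_width: 0.0597
grip_force: 0.0
```

```bash
python3 shot.py wF
python3 - <<'E'
from h import *
import pickle,cv2
s,im=pickle.load(open('wF.pkl','rb'));print(s['ee_pos'],s['ft_force'],s['grip_width'])
a=cv2.resize(im['color'][100:300,150:350],None,fx=2,fy=2,interpolation=cv2.INTER_CUBIC)
b=cams.get_image('side')['color'][125:225,230:330]
cv2.imwrite('pics/wF2.png',np.hstack([a,cv2.resize(b,(400,400),interpolation=cv2.INTER_CUBIC)]))
E
```

```text
stand [([255.0, 290.0, 318.0, 314.0], 0.75), ([413.0, 186.0, 504.0, 265.0], 0.66), ([204.0, 114.0, 303.0, 190.0], 0.63)]
head [([221.0, 136.0, 287.0, 308.0], 0.58)]
lever_pad [([242.0, 136.0, 266.0, 176.0], 0.92)]
seat_tab [([222.0, 187.0, 228.0, 193.0], 0.46)]
[ 0.5169265  -0.16428925  0.26358911] [0.23647678 0.10913335 0.41792823] 0.05973454658796395
```

View pics/wF2.png

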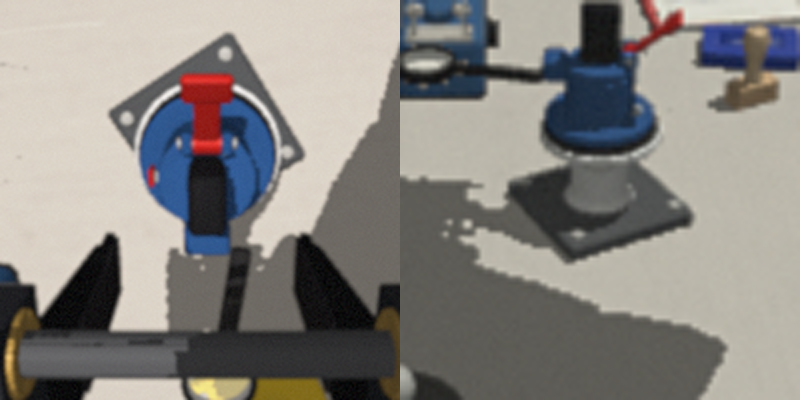

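The head sits level on the cushion with its lever raised. Next I close the fingers and go above the lever pad.

Call:
send_rows(steps=[{"dp":[2,0,0],"roll":0},{"dp":[4,0,0],"roll":0},{"dp":[5.7,0,0],"roll":0},{"dp":[5.7,0,0],"roll":0},{"dp":[5.7,0,0],"roll":0},{"dp":[5.7,0,0],"roll":0},{"dp":[5.7,0,0],"roll":0},{"dp":[5.7,0,0],"roll":0}], claw=0)

```text
t: 17.62
ee_pos: [0.4614, -0.1579, 0.2649]
tcp_rot: [[-0.993, 0.117, -0.0], [0.117, 0.993, 0.0], [0.0, 0.0, -1.0]]
ft_force: [0.6, -0.2, -0.9]
grip_width: 0.0118
grip_force: 0.0
```

Call:
send_rows(steps=[{"dp":[0,0,2],"roll":0},{"dp":[0,0,4],"roll":0},{"dp":[0,0,5.2],"roll":0},{"dp":[0,0,5.8],"roll":0},{"dp":[0,0,5.8],"roll":0},{"dp":[0,0,5.8],"roll":0}])

```text
t: 18.12
ee_pos: [0.4612, -0.1579, 0.2073]
tcp_rot: [[-0.993, 0.117, -0.0], [0.117, 0.993, 0.0], [0.0, 0.0, -1.0]]
ft_force: [-0.2, 0.5, 0.5]
grip_width: 0.0005
grip_force: 0.0
```

```bash
python3 shot.py wG
python3 - <<'E'
import pickle,cv2
s,im=pickle.load(open('wG.pkl','rb'));print(s['ee_pos'],s['ft_force'],s['grip_width'])
cv2.imwrite('pics/wG2.png',cv2.resize(im['color'][130:340,150:360],None,fx=2.5,fy=2.5,interpolation=cv2.INTER_CUBIC))
E
```

```text
stand [([428.0, 237.0, 504.0, 268.0], 0.98), ([200.0, 158.0, 308.0, 242.0], 0.9)]
head [([213.0, 205.0, 292.0, 311.0], 0.79)]
lever_pad []
seat_tab []
[ 0.4612149  -0.15794294  0.20729618] [-0.23935549  0.45847264  0.51665526] 0.0005216491875287892
```

View pics/wG2.png

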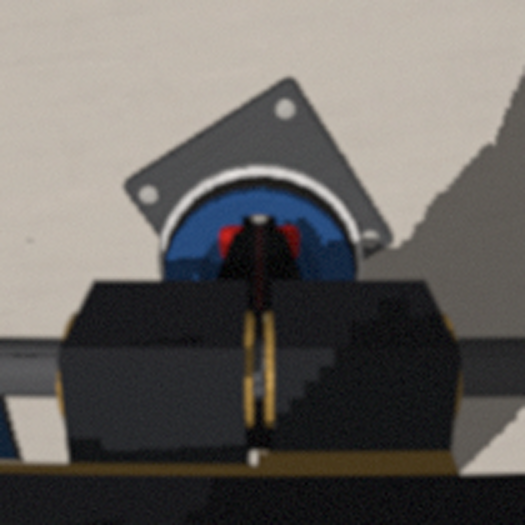

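The closed fingertips, at about (254,218), are centred over the red pad. I'll press down in small steps.

Call:
send_rows(steps=[{"dp":[0,0,0.2],"roll":0},{"dp":[0,0,0.4],"roll":0},{"dp":[0,0,0.6],"roll":0},{"dp":[0,0,0.6],"roll":0}])

```text
t: 18.7
ee_pos: [0.4607, -0.1577, 0.2007]
tcp_rot: [[-0.993, 0.117, -0.0], [0.117, 0.993, 0.0], [0.0, 0.0, -1.0]]
ft_force: [0.2, 1.2, -0.4]
grip_width: 0.0007
grip_force: 0.0
```

Call:
send_rows(steps=[{"dp":[0,0,0.15],"roll":0},{"dp":[0,0,0.3],"roll":0},{"dp":[0,0,0.4],"roll":0},{"dp":[0,0,0.4],"roll":0}])

```text
t: 19.03
ee_pos: [0.4608, -0.1578, 0.197]
tcp_rot: [[-0.993, 0.117, -0.0], [0.117, 0.993, 0.0], [0.0, 0.0, -1.0]]
ft_force: [-0.9, 0.3, 3.5]
grip_width: 0.0004
grip_force: 1.0
```

Call:
send_rows(steps=[{"dp":[0,0,0.15],"roll":0},{"dp":[0,0,0.3],"roll":0},{"dp":[0,0,0.4],"roll":0},{"dp":[0,0,0.4],"roll":0}])

```text
t: 19.37
ee_pos: [0.4597, -0.1575, 0.1931]
tcp_rot: [[-0.993, 0.117, -0.003], [0.117, 0.993, 0.001], [0.003, 0.0, -1.0]]
ft_force: [-7.2, -0.0, 9.8]
grip_width: 0.0005
grip_force: 4.5
```

Call:
send_rows(steps=[{"dp":[0.12,0,0.15],"roll":0},{"dp":[0.2,0,0.3],"roll":0},{"dp":[0.25,0,0.4],"roll":0},{"dp":[0.25,0,0.4],"roll":0}])

```text
t: 19.7
ee_pos: [0.4576, -0.1573, 0.189]
tcp_rot: [[-0.993, 0.117, -0.002], [0.117, 0.993, 0.0], [0.002, 0.0, -1.0]]
ft_force: [-3.7, -0.1, 4.2]
grip_width: 0.0007
grip_force: 2.5
```

Call:
send_rows(steps=[{"dp":[0.05,0,0.15],"roll":0},{"dp":[0.1,0,0.3],"roll":0},{"dp":[0.15,0,0.4],"roll":0},{"dp":[0.15,0,0.4],"roll":0}])

```text
t: 20.03
ee_pos: [0.4564, -0.1572, 0.185]
tcp_rot: [[-0.993, 0.117, -0.001], [0.117, 0.993, 0.0], [0.001, 0.0, -1.0]]
ft_force: [-3.1, -0.1, 3.7]
grip_width: 0.0003
grip_force: 1.9
```

Call:
send_rows(steps=[{"dp":[0.05,0,0.15],"roll":0},{"dp":[0.1,0,0.3],"roll":0},{"dp":[0.1,0,0.4],"roll":0},{"dp":[0.1,0,0.4],"roll":0}])

```text
t: 20.37
ee_pos: [0.4558, -0.1572, 0.1809]
tcp_rot: [[-0.993, 0.117, -0.0], [0.117, 0.993, 0.0], [0.0, 0.0, -1.0]]
ft_force: [-2.7, 0.2, 3.4]
grip_width: 0.0001
grip_force: 1.5
```

Call:
send_rows(steps=[{"dp":[0,0,0.15],"roll":0},{"dp":[0.05,0,0.3],"roll":0},{"dp":[0.05,0,0.4],"roll":0},{"dp":[0.05,0,0.4],"roll":0}])

```text
t: 20.7
ee_pos: [0.4554, -0.1572, 0.1768]
tcp_rot: [[-0.993, 0.117, -0.0], [0.117, 0.993, 0.0], [0.0, 0.0, -1.0]]
ft_force: [-2.4, 0.0, 2.5]
grip_width: 0.0006
grip_force: 1.2
```

Call:
send_rows(steps=[{"dp":[0,0,0.1],"roll":0},{"dp":[0,0,0.2],"roll":0},{"dp":[0,0,0.3],"roll":0},{"dp":[0,0,0.3],"roll":0}])

```text
t: 21.03
ee_pos: [0.4554, -0.1572, 0.1739]
tcp_rot: [[-0.993, 0.118, -0.0], [0.118, 0.993, 0.0], [0.0, 0.0, -1.0]]
ft_force: [-2.6, 0.5, 1.9]
grip_width: 0.0006
grip_force: 1.2
```

Call:
send_rows(steps=[{"dp":[0,0,0.1],"roll":0},{"dp":[0,0,0.2],"roll":0},{"dp":[0,0,0.2],"roll":0}])

```text
t: 21.28
ee_pos: [0.4554, -0.1572, 0.1719]
tcp_rot: [[-0.993, 0.117, -0.0], [0.117, 0.993, 0.0], [0.0, 0.0, -1.0]]
ft_force: [-2.1, 0.0, 2.6]
grip_width: 0.0003
grip_force: 1.2
```

Call:
send_rows(steps=[{"dp":[0,0,0.1],"roll":0},{"dp":[0,0,0.1],"roll":0}])

```text
t: 21.45
ee_pos: [0.4554, -0.1572, 0.171]
tcp_rot: [[-0.993, 0.117, 0.0], [0.117, 0.993, 0.0], [-0.0, 0.0, -1.0]]
ft_force: [-2.4, -0.1, 2.7]
grip_width: 0.0003
grip_force: 1.2
```

Call:
send_rows(steps=[{"dp":[0,0,0.1],"roll":0},{"dp":[0,0,0.1],"roll":0}])

```text
t: 21.62
ee_pos: [0.4554, -0.1572, 0.17]
tcp_rot: [[-0.993, 0.117, 0.0], [0.117, 0.993, 0.0], [0.0, 0.0, -1.0]]
ft_force: [-1.9, -0.5, 2.2]
grip_width: 0.0005
grip_force: 1.1
```

Call:
send_rows(steps=[{"dp":[0,0,0.1],"roll":0},{"dp":[0,0,0.1],"roll":0}])

```text
t: 21.78
ee_pos: [0.4554, -0.1572, 0.169]
tcp_rot: [[-0.993, 0.117, 0.0], [0.117, 0.993, 0.0], [-0.0, 0.0, -1.0]]
ft_force: [-1.7, -0.4, 1.8]
grip_width: 0.0005
grip_force: 1.1
```

Run:
```python
from h import *
s=status.read_state();print(s['ee_pos'],s['ft_force'],s['torque'])
a=cams.get_image('side'); w=cams.get_image('wrist')
A=cv2.resize(a['color'][115:205,235:335],(440,396),interpolation=cv2.INTER_CUBIC)
B=cv2.resize(w['color'][150:240,200:290],(360,396),interpolation=cv2.INTER_CUBIC)
cv2.imwrite('pics/wH.png',np.hstack([A,B]))
```

```text
[ 0.45538786 -0.15717907  0.16898345] [-1.74536568 -0.43027348  1.76593664] [0.01533105 0.28952831 0.01940546]
```

View pics/wH.png

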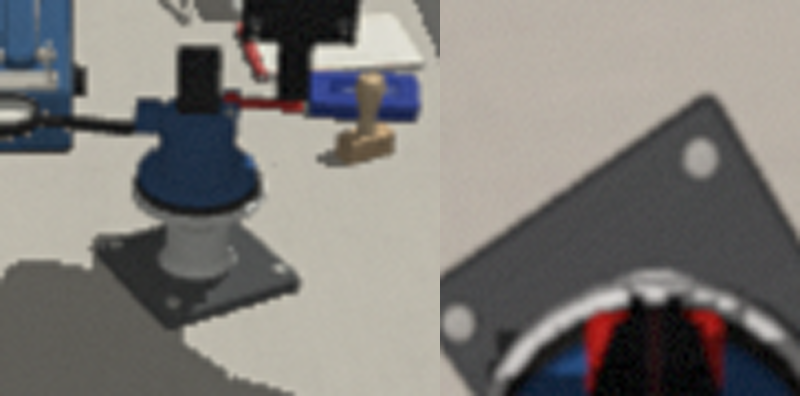

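The side view shows the lever nearly level with the fingertips on its pad, and the head still flat. I'll keep going to the stop.

Call:
send_rows(steps=[{"dp":[0,0,0.1],"roll":0},{"dp":[0,0,0.1],"roll":0}])

```text
t: 22.05
ee_pos: [0.4554, -0.1572, 0.168]
tcp_rot: [[-0.993, 0.117, 0.0], [0.117, 0.993, 0.0], [-0.0, 0.0, -1.0]]
ft_force: [-2.4, 0.3, 2.9]
grip_width: 0.0004
grip_force: 1.1
```

Call:
send_rows(steps=[{"dp":[0,0,0.1],"roll":0},{"dp":[0,0,0.1],"roll":0}])

```text
t: 22.22
ee_pos: [0.4554, -0.1572, 0.1671]
tcp_rot: [[-0.993, 0.117, -0.0], [0.117, 0.993, 0.0], [0.0, 0.0, -1.0]]
ft_force: [-2.4, 0.1, 4.2]
grip_width: 0.0005
grip_force: 2.4
```

Call:
send_rows(steps=[{"dp":[0,0,0.1],"roll":0},{"dp":[0,0,0.1],"roll":0}])

```text
t: 22.38
ee_pos: [0.4553, -0.1572, 0.1663]
tcp_rot: [[-0.993, 0.117, -0.0], [0.117, 0.993, -0.0], [0.0, -0.0, -1.0]]
ft_force: [-3.2, 0.2, 8.2]
grip_width: 0.0003
grip_force: 3.9
```

Force is rising, which may be the stop.

Call:
send_rows(steps=[{"dp":[0,0,0.05],"roll":0},{"dp":[0,0,0.1],"roll":0}])

```text
t: 22.55
ee_pos: [0.4553, -0.1572, 0.1655]
tcp_rot: [[-0.993, 0.117, -0.0], [0.117, 0.993, -0.0], [0.0, -0.0, -1.0]]
ft_force: [-5.0, 0.9, 11.0]
grip_width: 0.0004
grip_force: 5.6
```

Call:
send_rows(steps=[{"dp":[0,0,0.05],"roll":0},{"dp":[0,0,0.05],"roll":0}])

```text
t: 22.72
ee_pos: [0.4552, -0.1572, 0.1651]
tcp_rot: [[-0.993, 0.117, 0.0], [0.117, 0.993, -0.0], [-0.0, -0.0, -1.0]]
ft_force: [-5.3, 0.7, 12.0]
grip_width: 0.0007
grip_force: 6.2
```

Call:
send_rows(steps=[{"dp":[0,0,0.08],"roll":0},{"dp":[0,0,0.08],"roll":0},{"dp":[0,0,0.08],"roll":0}])

```text
t: 22.97
ee_pos: [0.4552, -0.1572, 0.1645]
tcp_rot: [[-0.993, 0.117, -0.0], [0.117, 0.993, -0.0], [-0.0, -0.0, -1.0]]
ft_force: [-6.9, 1.1, 14.4]
grip_width: 0.0006
grip_force: 7.3
```

Call:
send_rows(steps=[{"dp":[0,0,-1],"roll":0},{"dp":[0,0,-4],"roll":0},{"dp":[0,0,-7],"roll":0},{"dp":[2,0,-10],"roll":0},{"dp":[5,0,-12],"roll":0},{"dp":[5,0,-12],"roll":0},{"dp":[5,0,-12],"roll":0},{"dp":[5,0,-12],"roll":0}])

```text
t: 23.63
ee_pos: [0.4061, -0.1515, 0.2836]
tcp_rot: [[-0.993, 0.118, 0.001], [0.118, 0.993, -0.0], [-0.001, -0.0, -1.0]]
ft_force: [-0.1, -0.9, 0.2]
grip_width: 0.0007
grip_force: 0.0
```

Run:
```python
from h import *
s=status.read_state();print(s['ee_pos'],s['ft_force'])
a=cams.get_image('side'); w=cams.get_image('wrist')
A=cv2.resize(a['color'][125:205,235:325],(450,400),interpolation=cv2.INTER_CUBIC)
B=cv2.resize(w['color'][150:290,190:310],(343,400),interpolation=cv2.INTER_CUBIC)
cv2.imwrite('pics/wI.png',np.hstack([A,B]))
```

```text
[ 0.40610503 -0.15146001  0.28360442] [-0.09221195 -0.86865075  0.21448746]
```

View pics/wI.png

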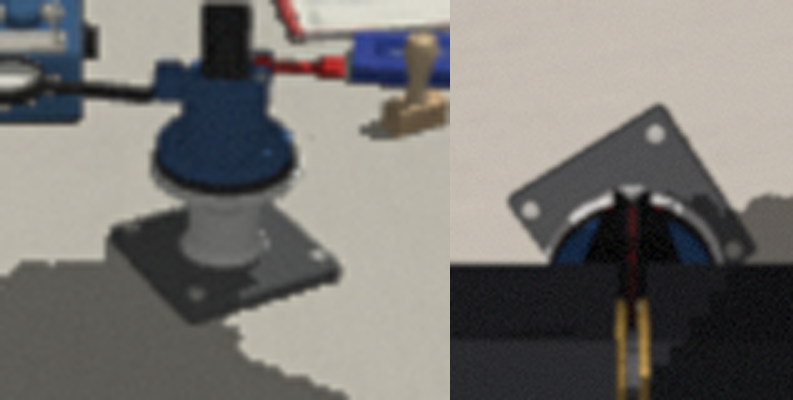

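Run:
```python
from h import *
a=cams.get_image('side');c=a['color'];hs=cv2.cvtColor(c,cv2.COLOR_BGR2HSV)
m=((hs[...,0]<8)|(hs[...,0]>172))&(hs[...,1]>140)&(hs[...,2]>60)
n,l,s,ce=cv2.connectedComponentsWithStats(m[130:150,284:306].astype(np.uint8))
for i in range(1,n):
    if s[i,4]>4: print(s[i]+[284,130,0,0,0],ce[i]+[284,130])
ys,xs=np.where(m[130:150,284:306]);xs+=284;ys+=130
for x in np.unique(xs): print(x,ys[xs==x].tolist(),end=' ')
u=np.array([-.993,.117,0])
for q in(.5,.6,.7):
    A=np.radians(40)-q
    P=[np.array([.5175,-.1645,.0822+.058])+u*(.022+r*np.cos(A))+[0,0,r*np.sin(A)-.002] for r in(0,.014,.028,.036,.044)]
    print('\n',q,proj(a,P).round(1).tolist())
```

```text
[286 136   3   2   5] [286.8 136.6]
[290 137  14   3  25] [298.36 138.04]
286 [136, 137] 287 [136, 137] 288 [137] 290 [138] 291 [138] 292 [138] 293 [130, 138] 294 [138] 295 [138] 296 [138] 297 [138] 298 [138, 139] 299 [137, 138, 139] 300 [137, 138, 139] 301 [137, 138, 139] 302 [137, 138, 139] 303 [137, 138, 139] 
 0.5 [[287.3, 137.8], [292.0, 137.1], [296.7, 136.4], [299.4, 136.0], [302.2, 135.6]]

 0.6 [[287.3, 137.8], [292.1, 137.5], [296.8, 137.3], [299.6, 137.1], [302.3, 137.0]]

 0.7 [[287.3, 137.8], [292.1, 138.0], [296.8, 138.1], [299.6, 138.2], [302.3, 138.3]]
```

The lever pixels match 0.7 rad: rows run from 138 near the hinge to 138 at the pad. The head is flat and the arm is clear, so I'm handing in.

```bash
python3 -c "
from workcell import sign_off; print(sign_off())"
```

```text
the job is handed in; nothing more can be done
None
```

I fitted the magnifier head on the dark stand's ball, where it sat level on the cushion. I then pressed its latch lever down to the stop, let go, moved the arm clear and handed the job in at about 24 s; the judged result wasn't reported.

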